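# Preload a gearbox housing in the clamp fixture and lock it with the retaining clip

### The arm

A 6-joint arm with a two-finger parallel gripper is mounted at the origin on a cart in front of the work surface, level with it; the furniture and walls round the work are solid. World frame = base frame: x ahead of the robot, y to its left, z up, the work surface at z = 0. Lengths are in m, angles in rad, forces in N, time in s.
With the tool pointing down it reaches from about 0.25 to 0.775 m from the base axis. Payload 4 kg.
Tool frame: the origin (TCP) lies at the very end of the fingers, on their centre line; the grasp point (between the pads) lies 19 mm behind it; x points along the fingers, y is the direction in which the jaws open and shut, and the axes are right-handed (so a half turn about x gives the same grasp; the last joint's range is limited). The gripper opens to 94 mm and grips with 3 to 60 N. Pads are 16 mm wide; open, the fingers measure 119 mm over their backs; the gripper's body (75 mm by 177 mm) begins 78 mm behind the grasp point.
Start: joints at [-1.361, 0.087, 1.371, -0, 1.684, -0.103], TCP at [0.169, -0.523, 0.206] pointing down, gripper open.
Joint ranges: [-3.1, 3.1], [-0.76, 2.03], [0.27, 2.55], [-1.08, 4.22], [0.17, 2.65], [-2.57, 2.57]. Speed limits (rad/s): [2.79, 2.79, 3.14, 3.14, 3.14, 3.14].

### API

Orientations are given as [roll, pitch, yaw] about the fixed x, y, z axes, in that order (R = Rz(yaw) Ry(pitch) Rx(roll)).
In Python, from bench import robot gives the robot as it stands.
- The arm moves only by the tool carry_out, never from a script. Its argument "targets" is a list of rows, each a list of 5 numbers: the closure, from 0 (fully open) to 1 (shut), then the shift along the tool's x, y, z in cm, then the turn about the tool's x in degrees. In form: [[fingers, tx, ty, tz, turn], ...]. A call has 1 to 20 rows; each row shifts and turns the commanded pose from where the row before left it, along the tool's axes as they then stand; what a row does not reach is not made up. A row lasts 1/10 s, in which the tool goes at most 50 mm and 8.59 degrees, less where a joint would pass 70% of its speed; a pose out of reach is approached as far as the arm can. A call is refused whole if a number of a shift passes 5 or a number of a turn 8.59, either way. A call with a gripper value outside its range is refused whole. The fingers move at their own pace and stop on an object; the grip force is fixed at half the most. Time passes only in rows, so rows that do not move let the fingers close. It gives the time, the measured TCP pose, the force and the opening at its end, in the units of the state.
- robot.get_obs(): the state, without advancing time (a new reading comes with each control period).
- robot.snapshot(name): name is "side" or "top" or "wrist"; returns a dict with "image" (420x560x3 uint8, red, green, blue), "camera_matrix" (3x3 intrinsics, pixels), "pose" (4x4, takes a point from camera to world coordinates). Camera axes: x right, y up, looking along -z (the intrinsics and any distortion apply to the point x, -y, -z); pixel columns grow to the right and rows downward; lengths in m; the calibration is good to about 2 mm. A picture is of the moment at which its call begins. There is no depth.
- robot.close_job(): hands the job in, once; it reports no verdict.
The state is a dict: "time": time; "joint_positions": joint angles; "qvel": joint speeds; "joint_torque": joint torques, N m; "tool_pos": TCP position; "ee_rot": TCP orientation; "wrist_force": force on the tool from outside, world axes, zero at the start; "wrist_torque": the same for the moment, N m; "width": finger opening in m.
Only numpy, scipy, OpenCV 4.12 (cv2) and the standard library are available. Lean on these libraries where they do the work, as an engineer would, in place of code of your own. Each camera call takes 0.05 s, during which the arm holds its last target. There are 200 camera calls.

### The job

Wind the crank handwheel of the clamp fixture clockwise (seen from above) by its upright handle until it has taken up the slack, squeezed the spring behind the gearbox housing and comes up firm, so that the groove in the spring rod lines up with the retaining clip; do not force it past that firm stop. Then push the clip sideways by its tab onto the groove until it snaps fully home, and leave the housing clamped, the clip on, and everything else on the bench where it stood.

Things in the scene. Friction and masses are not known exactly. Their poses are not given: they have to be found in the camera images.
- fixture: clamp fixture, fixed; base plate 170 x 400 x 12 mm. In line along its y axis from +y to -y: 72 mm grey drive box with the handwheel on top, ram pad, housing in its nest (top 99 mm above the bench), sprung anvil, grey end bracket (60 mm wide, 84 mm high, outer face at y = -118 mm), grooved rod end, clip in its track at y = -136 mm. Origin: on the bench, mid line; +x away from the robot, z up
- wheel_axis (a point): point on the handwheel's upright axis at the mid-height of the crank handle, 140 mm above the bench
- crank_handle (a point): middle of the upright black crank handle on the rim of the handwheel: round, 21 mm thick, standing free from 114 to 166 mm above the bench, 55 mm from the wheel's axis. It goes round with the wheel. Push it round with the shut fingers (or hold it)
- tension_wheel (a joint): turn of the handwheel, rad; grows clockwise from above (tightening), 0 to 2.3 at the start, stays where left. Moves the ram 10 mm per rad. Force along the handle's path: 3 N while slack; from about 4.7 rad, where the housing meets the anvil, the spring adds, to 5 N at 6.0 rad; at about 6.1 rad a firm stop, where it rises steeply. 8 N is firmly home, over 18 N is forcing it
- anvil (a joint): how far the sprung anvil and its rod have been pushed back, m: 0 at rest, 0.014 at the firm stop. The groove is in line with the clip at 0.013 and the clip can enter freely from 0.0115 to 0.014
- rod_groove (a point): middle of the groove (9 mm wide, 12 mm thick) in the 20 mm thick spring rod, 55 mm above the bench; moves toward the fixture's -y with the anvil
- clip (a joint): travel of the retaining clip along the fixture's +x, m: 0 fully out at the start, 0.030 fully home. Its two spring prongs meet the rod's groove at about 0.017, must be sprung open there with a push of about 10 to 13 N, and snap past at about 0.024
- clip_tab (a point): middle of the near (-x) face of the clip's upright push tab, a steel plate 30 mm wide (along fixture y) and 6 mm thick, from 25 to 85 mm above the bench; this point is 67 mm above the bench. Push it along the fixture's +x
- housing: grey diecast gearbox housing, a block about 58 mm (along the clamp line) x 88 mm x 84 mm, standing loosely in the nest between ram pad and anvil; origin under its middle. It needs no handling, the ram pushes it
- ram: the ram, with its aluminium pad 60 mm wide, that the handwheel drives toward the fixture's -y against the housing; its origin coincides with the fixture's when the wheel reads 0
- thread_lock: bystander: small red bottle, 35 mm thick, 109 mm high, at the left of the fixture; leave alone
- spanner: bystander: combination spanner, 191 mm long, lying at the left; leave alone
- bearing: bystander: ball bearing, 62 mm across, 16 mm high, lying at the right; leave alone
- worm_wheel: bystander: bronze worm wheel on its shaft, 79 mm across and high, standing at the right; leave alone

How it is judged:
By the outcome, as a careful person would: the job done as asked, in the order asked, and still so for the second after the job is handed in, with the robot touching nothing.
It also fails if it takes over 67 s, if anything falls off the work surface, if the arm or the gripper's body presses on something with over 40 N, if the wrist force passes 120 N, or if a joint passes its speed limit or range.

## Working session

There is one attempt and no reset: what is moved stays moved. The work goes in short steps, Python scripts to look and compute and a tool call to move; the robot and the scene stay as the last step left them, time stands still between calls to the robot, and variables do not carry over. Pictures are saved under pics/ and viewed, about 8 in all and at most 12, crops included, and the job is handed in when it is done.

Besides the shell and the picture viewer there is one more tool, called after "Call:" as a command line: name --pt "numbers of a row" for each row, then --argument value for the rest. carry_out: Moves the arm, as the interface text tells. Its arguments: {"type":"object","properties":{"targets":{"type":"array","items":{"type":"array","items":{"type":"number"}}}},"required":["targets"]}

```bash
mkdir -p pics; ls; cat > h.py <<'E'
from bench import robot
import cv2, numpy as np, pickle
def snap(cam,name):
    s=robot.snapshot(cam); cv2.imwrite(f'pics/{name}.png',s['image'][:,:,::-1]); pickle.dump(s,open(f'{name}.pkl','wb')); return s
def load(n): return pickle.load(open(f'{n}.pkl','rb'))
def ray(s,u,v):
    K=s['camera_matrix'];T=s['pose'];d=np.linalg.inv(K)@[u,v,1];d=T[:3,:3]@(d*[1,-1,-1]);return T[:3,3],d
def atz(s,u,v,z):
    o,d=ray(s,u,v);return o+d*(z-o[2])/d[2]
def proj(s,p):
    T=s['pose'];c=T[:3,:3].T@(np.array(p)-T[:3,3]);q=s['camera_matrix']@(c*[1,-1,-1]);return q[:2]/q[2]
E
python3 - <<'E'
from h import *
a=snap('top','t1');b=snap('side','s1')
o=robot.get_obs();print(o)
for x in(a,b):print({k:v for k,v in x.items() if k!='image'})
E
```

```text
pics
{'time': 0.1, 'joint_positions': array([-1.36109878e+00,  8.78837966e-02,  1.37207272e+00, -2.49853501e-05,
        1.68358655e+00, -1.03092139e-01]), 'qvel': array([-0.00146788,  0.0002191 , -0.00407001, -0.00059659,  0.0016208 ,
        0.00135216]), 'joint_torque': array([ 1.51985634e-03, -3.41254306e+01, -3.03300869e+01,  7.18794158e-02,
        3.04635172e-02, -1.03918560e-04]), 'tool_pos': array([ 0.16913344, -0.52284283,  0.20443516]), 'ee_rot': array([-1.66115743,  1.56884576,  1.79322211]), 'wrist_force': array([-0.41786034,  0.07800697,  0.50489165]), 'wrist_torque': array([-0.0225763 , -0.02145398,  0.01186231]), 'width': 0.09399516014084566}
{'camera_matrix': array([[516.14952171,   0.        , 275.99250172],
       [  0.        , 516.14952171, 210.64332401],
       [  0.        ,   0.        ,   1.        ]]), 'pose': array([[ 0.01658818,  0.99719868, -0.07293576,  0.41034425],
       [-0.99966692,  0.01509837, -0.02093038,  0.08094445],
       [-0.01977053,  0.07325866,  0.99711699,  1.50791507],
       [ 0.        ,  0.        ,  0.        ,  1.        ]])}
{'camera_matrix': array([[392.72720808,   0.        , 278.73360655],
       [  0.        , 392.72720808, 212.3823183 ],
       [  0.        ,   0.        ,   1.        ]]), 'pose': array([[-0.99185941,  0.08960454, -0.09047612,  0.40256781],
       [-0.12503727, -0.55089143,  0.82515714,  1.02250856],
       [ 0.02409531,  0.82975277,  0.55761076,  0.74263236],
       [ 0.        ,  0.        ,  0.        ,  1.        ]])}
```

View pics/t1.png

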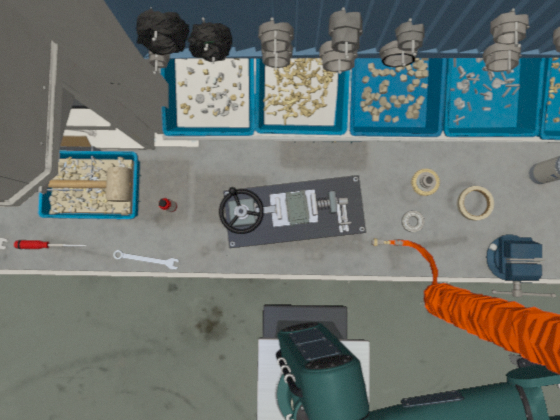

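View pics/s1.png

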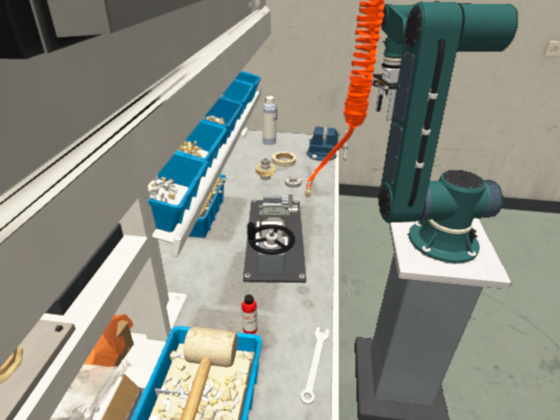

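The top view shows the fixture at about (295,212), with the wheel at (241,211) and the clip near (343,212). I'll enlarge both views next.

```bash
python3 - <<'E'
from h import *
a=load('t1')['image'][:,:,::-1];b=load('s1')['image'][:,:,::-1]
cv2.imwrite('pics/tc.png',cv2.resize(a[165:260,210:375],None,fx=4.8,fy=4.8,interpolation=cv2.INTER_CUBIC))
cv2.imwrite('pics/sc.png',cv2.resize(b[185:285,235:315],None,fx=6,fy=6,interpolation=cv2.INTER_CUBIC))
E
```

```text
(no output)
```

View pics/tc.png

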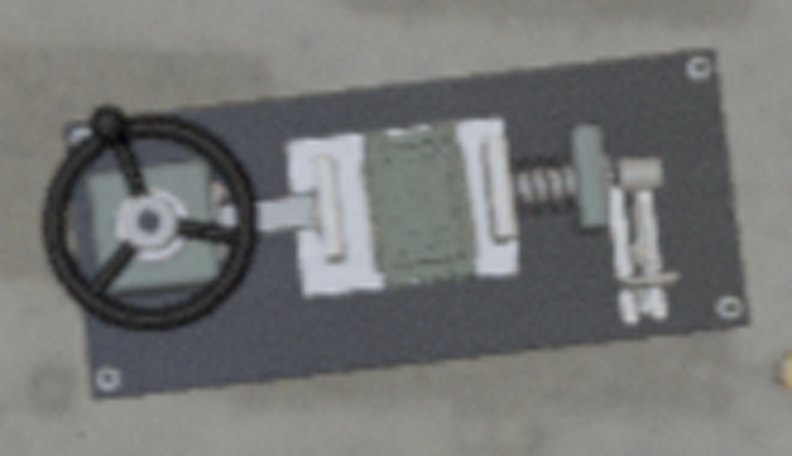

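View pics/sc.png

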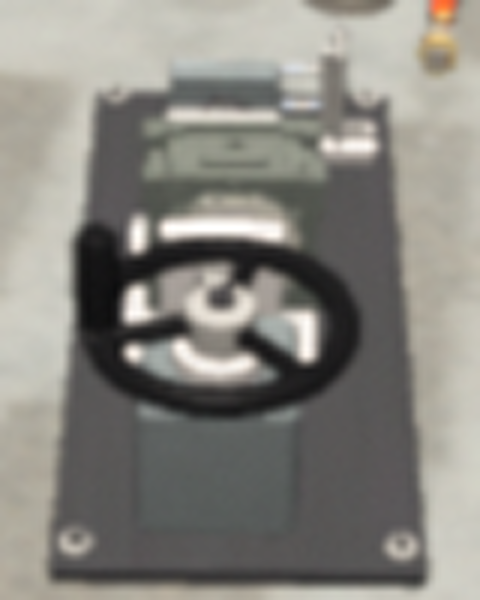

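The handle is at crop (108,122), the far-left side. The hub is at (150,222), the clip tab bar at (652,278), and the plate corners at (66,123), (715,50), (748,322) and (95,398).

```bash
python3 - <<'E'
from h import *
s=load('t1');b=load('s1')
c=lambda u,v,z:atz(s,210+(u+.5)/4.8-.5,165+(v+.5)/4.8-.5,z)
TL,TR,BR,BL=[c(*p,.012) for p in((66,123),(715,50),(748,322),(95,398))]
print('top corners',TL,TR,BR,BL,np.linalg.norm(TL-TR),np.linalg.norm(BL-BR),np.linalg.norm(TL-BL),np.linalg.norm(TR-BR))
ctr=(TL+TR+BR+BL)/4
d=(TL-TR)+(BL-BR);yaw=np.arctan2(-d[0],d[1]);print('ctr',ctr,'yaw',yaw)
# side view corners
e=lambda u,v,z:atz(b,235+(u+.5)/6-.5,185+(v+.5)/6-.5,z)
print('side',[e(*p,.012).round(4) for p in((97,95),(387,98),(425,572),(52,572))])
x=np.array([np.cos(yaw),np.sin(yaw)]);y=np.array([-x[1],x[0]])
def fx(p):q=p[:2]-ctr[:2];return np.round([q@x,q@y],4)
for n,p in dict(hub=c(150,222,.115),handle=c(108,122,.166),tab=c(652,278,.085),brk=c(588,178,.084)).items():print(n,p.round(4),fx(p))
def tri(p,q):
    o1,d1=p;o2,d2=q;A=np.stack([d1,-d2],1);t=np.linalg.lstsq(A,o2-o1,rcond=None)[0];return (o1+d1*t[0]),(o2+d2*t[1])
R=lambda u,v:ray(s,210+(u+.5)/4.8-.5,165+(v+.5)/4.8-.5);E=lambda u,v:ray(b,235+(u+.5)/6-.5,185+(v+.5)/6-.5)
print('handle tri',tri(R(108,122),E(97,235)));print('tab',tri(R(652,278),E(334,45)))
E
```

```text
top corners [0.57721936 0.26710593 0.012     ] [ 0.62740897 -0.1264034   0.012     ] [ 0.46274534 -0.14700666  0.012     ] [0.41062985 0.24555003 0.012     ] 0.3966971015586767 0.3960009907471747 0.1679783394246861 0.1659475984606811
ctr [0.51950088 0.05981148 0.012     ] yaw 0.12942077325668
side [array([ 0.6268, -0.1172,  0.012 ]), array([ 0.4598, -0.1414,  0.012 ]), array([0.4106, 0.2498, 0.012 ]), array([0.5739, 0.2746, 0.012 ])]
hub [0.5102 0.2054 0.115 ] [0.0096 0.1456]
handle [0.5609 0.225  0.166 ] [0.0624 0.1584]
tab [ 0.4845 -0.0809  0.085 ] [-0.0528 -0.135 ]
brk [ 0.5417 -0.0439  0.084 ] [ 0.0086 -0.1057]
handle tri (array([0.56140198, 0.22544779, 0.16169017]), array([0.56050191, 0.22535068, 0.16157875]))
tab (array([ 0.48476474, -0.08140099,  0.08070487]), array([ 0.48757132, -0.0812632 ,  0.08083555]))
```

```bash
python3 - <<'E'
from h import *
s=load('t1');b=load('s1')
def tri(p,q):
    o1,d1=p;o2,d2=q;A=np.stack([d1,-d2],1);t=np.linalg.lstsq(A,o2-o1,rcond=None)[0];return (o1+d1*t[0]).round(3),(o2+d2*t[1]).round(3)
print('coil low',tri(ray(s,430,297),ray(b,355,122)))
print('coil up: top at right edge',tri(ray(s,555,332),ray(b,368,5)))
print('tip',tri(ray(s,376,242),ray(b,308,190)))
o=robot.get_obs();p=o['tool_pos'];print(proj(s,p),proj(b,p))
from scipy.spatial.transform import Rotation as R
print(R.from_euler('xyz',o['ee_rot']).as_matrix().round(3))
E
```

```text
coil low (array([ 0.302, -0.261,  0.266]), array([ 0.295, -0.261,  0.267]))
coil up: top at right edge (array([ 0.276, -0.38 ,  0.605]), array([ 0.295, -0.381,  0.603]))
tip (array([ 0.433, -0.172,  0.041]), array([ 0.432, -0.173,  0.041]))
[530.24932799 350.97126195] [382.79239879 115.38871524]
[[-0.     0.308 -0.951]
 [ 0.002 -0.951 -0.308]
 [-1.    -0.002 -0.   ]]
```

```bash
cat > plan.py <<'E'
from h import *
from scipy.spatial.transform import Rotation as R
def now():
    o=robot.get_obs();M=R.from_euler('xyz',o['ee_rot']).as_matrix();return [*o['tool_pos'],np.arctan2(M[1,1],M[0,1])]
def rows(wps,start=None,step=.045,turn=8.5,g=1,mid=True):
    """wps: x,y,z,az of tool y (tool down). Prints rows in tool axes (shift in the axes before the row's turn)."""
    p=np.array(start if start is not None else now(),float);out=[]
    for w in wps:
        w=np.array(w,float)
        n=int(max(1,np.ceil(np.linalg.norm(w[:3]-p[:3])/step-1e-6),np.ceil(abs(np.degrees(w[3]-p[3]))/turn-1e-6)));q0=p.copy()
        for i in range(1,n+1):
            q=q0+(w-q0)*i/n;d=(q-p)[:3];a=p[3];y=[np.cos(a),np.sin(a)];z=[np.sin(a),-np.cos(a)]
            r=np.round([-d[2]*100,d[:2]@y*100,d[:2]@z*100,-np.degrees(q[3]-p[3])],1)
            out.append([g,*r.tolist()])
            a=p[3];p[2]-=r[0]/100;p[:2]+=(r[1]*np.array(y)+r[2]*np.array(z))/100;p[3]-=np.radians(r[3])
    for i in range(0,len(out),20):print(str(out[i:i+20]).replace(' ',''))
    print('end',p.round(4));return p
E
python3 - <<'E'
from plan import *
pol=lambda r,a,z,az:(r*np.cos(a),r*np.sin(a),z,az)
p=rows([pol(.29,-1.26,.25,.1)])
p=rows([pol(.275,a,.25,a+1.47) for a in np.linspace(-1.1,.4,10)],p)
p=rows([(.4,.18,.25,2.3),(.534,.2545,.22,2.69),(.534,.2545,.135,2.69)],p)
E
```

```text
[[1,-0.5,-2.6,0.0,-7.8],[1,-0.4,-2.6,-0.3,-7.8],[1,-0.5,-2.5,-0.7,-7.7],[1,-0.4,-2.3,-1.0,-7.8],[1,-0.5,-2.3,-1.4,-7.8],[1,-0.4,-2.0,-1.6,-7.8],[1,-0.5,-1.8,-1.9,-7.8],[1,-0.4,-1.5,-2.1,-7.7],[1,-0.5,-1.2,-2.3,-7.8],[1,-0.5,-0.9,-2.4,-7.8]]
end [ 0.0887 -0.2763  0.2504  0.0999]
[[1,0.0,1.9,-1.4,-7.7],[1,0.0,2.2,-1.1,-7.8],[1,0.0,2.2,-0.4,-4.8],[1,0.0,2.3,-0.2,-4.7],[1,0.0,2.2,-0.4,-4.8],[1,0.0,2.3,-0.3,-4.8],[1,0.0,2.3,-0.4,-4.8],[1,0.0,2.2,-0.2,-4.7],[1,0.0,2.3,-0.4,-4.8],[1,0.0,2.3,-0.3,-4.8],[1,0.0,2.2,-0.4,-4.8],[1,0.0,2.3,-0.2,-4.7],[1,0.0,2.2,-0.4,-4.8],[1,0.0,2.3,-0.3,-4.8],[1,0.0,2.3,-0.4,-4.8],[1,0.0,2.3,-0.2,-4.7],[1,0.0,2.2,-0.4,-4.8],[1,0.0,2.3,-0.3,-4.8],[1,0.0,2.2,-0.4,-4.8],[1,0.0,2.3,-0.2,-4.7]]
end [0.2534 0.107  0.2504 1.8696]
[[1,0.0,0.7,4.0,-6.2],[1,0.0,0.2,4.1,-6.1],[1,0.0,-0.2,4.1,-6.2],[1,0.0,-0.7,4.1,-6.2],[1,0.8,-0.8,3.7,-5.6],[1,0.7,-1.2,3.6,-5.6],[1,0.8,-1.6,3.5,-5.5],[1,0.7,-1.9,3.4,-5.6],[1,4.3,0.0,-0.0,-0.0],[1,4.2,0.0,-0.0,-0.0]]
end [0.5344 0.2547 0.1354 2.6899]
```

Call:
carry_out --pt "1 -0.5 -2.6 0.0 -7.8" --pt "1 -0.4 -2.6 -0.3 -7.8" --pt "1 -0.5 -2.5 -0.7 -7.7" --pt "1 -0.4 -2.3 -1.0 -7.8" --pt "1 -0.5 -2.3 -1.4 -7.8" --pt "1 -0.4 -2.0 -1.6 -7.8" --pt "1 -0.5 -1.8 -1.9 -7.8" --pt "1 -0.4 -1.5 -2.1 -7.7" --pt "1 -0.5 -1.2 -2.3 -7.8" --pt "1 -0.5 -0.9 -2.4 -7.8" --pt "1 0 0 0 0" --pt "1 0 0 0 0"

```text
time: 1.3
tool_pos: [0.0889, -0.2771, 0.2514]
ee_rot: [0.13, 1.569, -1.343]
wrist_force: [0.4, 0.2, 0.3]
width: 0.0019
```

```bash
python3 - <<'E'
from plan import *
o=robot.get_obs();print(np.round(now(),4),o['joint_positions'],o['wrist_force'],o['width'])
E
```

```text
[ 0.0889 -0.2771  0.2514  0.0975] [-1.45633282e+00 -5.16003340e-01  1.77222381e+00  1.81410996e-04
  1.88385655e+00 -1.55376895e+00] [0.36353511 0.24354672 0.27566417] 0.0019444442963655539
```

Call:
carry_out --pt "1 0.0 1.9 -1.4 -7.7" --pt "1 0.0 2.2 -1.1 -7.8" --pt "1 0.0 2.2 -0.4 -4.8" --pt "1 0.0 2.3 -0.2 -4.7" --pt "1 0.0 2.2 -0.4 -4.8" --pt "1 0.0 2.3 -0.3 -4.8" --pt "1 0.0 2.3 -0.4 -4.8" --pt "1 0.0 2.2 -0.2 -4.7" --pt "1 0.0 2.3 -0.4 -4.8" --pt "1 0.0 2.3 -0.3 -4.8" --pt "1 0.0 2.2 -0.4 -4.8" --pt "1 0.0 2.3 -0.2 -4.7" --pt "1 0.0 2.2 -0.4 -4.8" --pt "1 0.0 2.3 -0.3 -4.8" --pt "1 0.0 2.3 -0.4 -4.8" --pt "1 0.0 2.3 -0.2 -4.7" --pt "1 0.0 2.2 -0.4 -4.8" --pt "1 0.0 2.3 -0.3 -4.8" --pt "1 0.0 2.2 -0.4 -4.8" --pt "1 0.0 2.3 -0.2 -4.7"

```text
time: 3.3
tool_pos: [0.2539, 0.1077, 0.2506]
ee_rot: [3.03, 1.569, -2.952]
wrist_force: [0.6, -1.2, 1.2]
width: 0.0003
```

Call:
carry_out --pt "1 0.0 0.7 4.0 -6.2" --pt "1 0.0 0.2 4.1 -6.1" --pt "1 0.0 -0.2 4.1 -6.2" --pt "1 0.0 -0.7 4.1 -6.2" --pt "1 0.8 -0.8 3.7 -5.6" --pt "1 0.7 -1.2 3.6 -5.6" --pt "1 0.8 -1.6 3.5 -5.5" --pt "1 0.7 -1.9 3.4 -5.6" --pt "1 0 0 0 0" --pt "1 0 0 0 0"

```text
time: 4.3
tool_pos: [0.5347, 0.2545, 0.2182]
ee_rot: [2.396, 1.565, -2.77]
wrist_force: [0.4, 0.7, 0.5]
width: 0.0004
```

```bash
python3 - <<'E'
from plan import *
o=robot.get_obs();print(np.round(now(),4),o['joint_positions'],o['wrist_force'])
snap('wrist','w1')
E
```

```text
[0.5347 0.2545 0.2182 2.6883] [ 3.48657810e-01  1.84062383e-01  1.23730377e+00 -1.30200851e-04
  1.72581048e+00 -2.33964722e+00] [0.44663626 0.70524534 0.47964711]
```

View pics/w1.png

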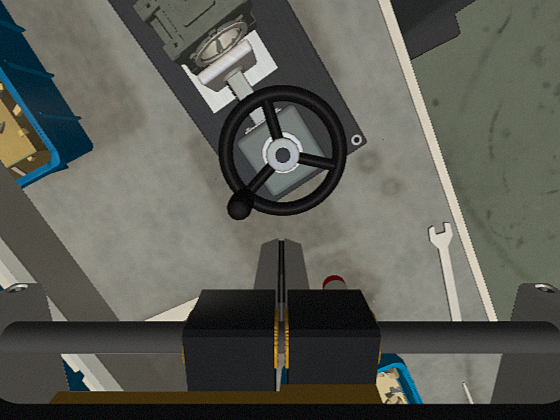

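The wrist view shows the hub at (283,155), the handle top at about (239,206), and the fingertips to the lower right of the handle with room to go down.

```bash
python3 - <<'E'
from plan import *
s=load('w1')
h=atz(s,283,155,.115);k=atz(s,238,210,.166);print(h,k,k-h,np.hypot(*(k-h)[:2]),np.arctan2(*(k-h)[1::-1]))
print('rim c',atz(s,283,150.5,.105))
W=np.array([.5102,.2054])
# descend then circle with tool turning at 0.7 ratio
p=rows([(.534,.2545,.135,2.69)])
print(p)
wp=[];th0=1.12
for i in range(1,21):
    a=th0-np.radians(8)*i; wp.append((*(W+.055*np.array([np.cos(a),np.sin(a)])),.135,2.69-np.radians(5.6)*i))
p=rows(wp,p)
E
```

```text
[0.50885755 0.20823474 0.115     ] [0.5591502  0.22739719 0.166     ] [0.05029265 0.01916245 0.051     ] 0.053819603179410716 0.36403702032813234
rim c [0.50726912 0.20522746 0.105     ]
[[1,4.2,0.0,0.0,-0.0],[1,4.3,0.0,0.0,-0.1]]
end [0.5343 0.2543 0.135  2.6902]
[0.53434152 0.25428203 0.13499986 2.69019305]
[[1,-0.0,-0.7,-0.0,5.6],[1,-0.0,-0.8,-0.1,5.6],[1,-0.0,-0.7,-0.1,5.6],[1,-0.0,-0.8,-0.2,5.6],[1,-0.0,-0.7,-0.1,5.6],[1,-0.0,-0.8,-0.2,5.6],[1,-0.0,-0.7,-0.3,5.6],[1,-0.0,-0.7,-0.3,5.6],[1,-0.0,-0.7,-0.3,5.6],[1,-0.0,-0.7,-0.3,5.6],[1,-0.0,-0.7,-0.3,5.6],[1,-0.0,-0.7,-0.4,5.6],[1,-0.0,-0.6,-0.4,5.6],[1,-0.0,-0.6,-0.5,5.6],[1,-0.0,-0.6,-0.5,5.6],[1,-0.0,-0.6,-0.4,5.6],[1,-0.0,-0.6,-0.6,5.6],[1,-0.0,-0.5,-0.5,5.6],[1,-0.0,-0.6,-0.6,5.6],[1,-0.0,-0.5,-0.5,5.6]]
end [0.5046 0.15   0.135  0.7354]
```

Call:
carry_out --pt "1 4.2 0 0 0" --pt "1 4.3 0 0 0" --pt "1 0 -0.7 0 5.6" --pt "1 0 -0.8 -0.1 5.6" --pt "1 0 -0.7 -0.1 5.6" --pt "1 0 -0.8 -0.2 5.6" --pt "1 0 -0.7 -0.1 5.6" --pt "1 0 -0.8 -0.2 5.6"

```text
time: 5.15
tool_pos: [0.5581, 0.2217, 0.1362]
ee_rot: [2.373, 1.56, 2.901]
wrist_force: [-12.1, 4.3, -0.1]
width: 0.0007
```

Call:
carry_out --pt "1 0 -0.7 -0.3 5.6" --pt "1 0 -0.7 -0.3 5.6" --pt "1 0 -0.7 -0.3 5.6" --pt "1 0 -0.7 -0.3 5.6" --pt "1 0 -0.7 -0.3 5.6"

```text
time: 5.65
tool_pos: [0.554, 0.189, 0.1362]
ee_rot: [2.318, 1.554, 2.36]
wrist_force: [-13.6, 16.3, -0.3]
width: 0.0004
```

```bash
python3 - <<'E'
from plan import *
o=robot.get_obs();print(o['time'],np.round(now(),4),o['joint_positions'],o['wrist_force'])
snap('wrist','w2')
E
```

```text
5.65 [0.554  0.189  0.1362 1.6128] [ 0.22319918  0.19435283  1.38777145  0.01456076  1.56871604 -1.38978131] [-13.62830973  16.31864897  -0.26896412]
```

View pics/w2.png

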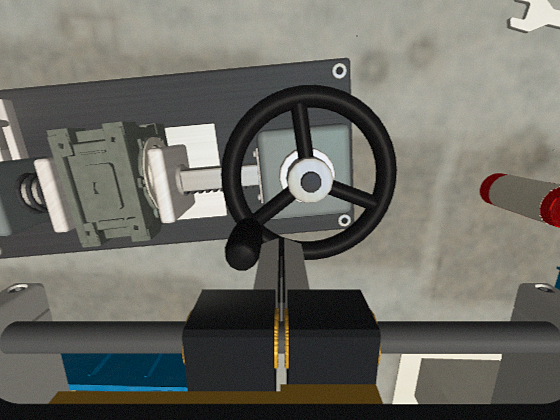

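The wheel has turned: the handle is now near (243,252), left of the finger at (282,245). The force has a large radial part, so I'll check the geometry.

```bash
python3 - <<'E'
from plan import *
s=load('w2')
h=atz(s,311,181,.115);k=atz(s,243,255,.166);print(h,k,k-h,np.hypot(*(k-h)[:2]),np.arctan2(*(k-h)[1::-1]))
h=h[:2]
for n,W in(('a',np.array([.5102,.2054])),('b',h)):
    d=k[:2]-W;print(n,np.hypot(*d),np.arctan2(d[1],d[0]))
t=np.array(now()[:2]);print('finger->handle',k[:2]-t)
E
```

```text
[0.50977477 0.20836455 0.115     ] [0.54345021 0.16794112 0.166     ] [ 0.03367544 -0.04042343  0.051     ] 0.0526126323800863 -0.8762150940450331
a 0.05008736296545152 -0.8448489672394816
b 0.0526126323800863 -0.8762150940450331
finger->handle [-0.01110871 -0.019599  ]
```

```bash
python3 - <<'E'
from plan import *
cmd=[.5605,.1832,.135,1.6128]
rows([(.580,.198,.135,.71)],cmd)
E
```

```text
[[1,-0.0,0.2,0.3,7.4],[1,-0.0,0.2,0.2,7.4],[1,-0.0,0.3,0.3,7.4],[1,-0.0,0.3,0.2,7.4],[1,-0.0,0.3,0.1,7.3],[1,-0.0,0.3,0.1,7.4],[1,-0.0,0.4,0.1,7.4]]
end [0.5803 0.198  0.135  0.7105]
```

Move away first, then turn.

Call:
carry_out --pt "1 0 1.5 1.9 0" --pt "1 0 0 0 7.4" --pt "1 0 0 0 7.4" --pt "1 0 0 0 7.4" --pt "1 0 0 0 7.4" --pt "1 0 0 0 7.4" --pt "1 0 0 0 7.4" --pt "1 0 0 0 7.4" --pt "1 0 0 0 0" --pt "1 0 0 0 0"

```text
time: 6.7
tool_pos: [0.5791, 0.1987, 0.1378]
ee_rot: [1.045, 1.569, 0.186]
wrist_force: [-0.6, -0.0, -0.3]
width: 0.0003
```

```bash
cat >> plan.py <<'E'
W=np.array([.5097,.2065])
def fp(th,off,r=.055,flip=0,z=.135):
    e=np.array([np.cos(th),np.sin(th)]);t=np.array([e[1],-e[0]])
    return (*(W+r*e-off*t),z,th+np.pi/2-flip*np.pi)
E
python3 - <<'E'
from plan import *
o=robot.get_obs();print(o['time'],np.round(now(),4),o['joint_positions'],o['wrist_force'])
s=snap('wrist','w3')
# predicted handle pixel for several angles
for th in(-.7,-.8,-.9,-1.): print(th,proj(s,(*(W+.055*np.array([np.cos(th),np.sin(th)])),.166)))
p=rows([fp(-.86,.027)])
p=rows([fp(-.86-np.radians(8)*i,.024) for i in range(1,19)],p)
E
```

```text
6.7 [0.5791 0.1987 0.1378 0.7126] [ 2.38035027e-01  2.45030527e-01  1.32388737e+00 -1.03259913e-04
  1.57067486e+00 -4.74607776e-01] [-0.64080918 -0.03354982 -0.31460194]
-0.7 [212.05852829 278.39981854]
-0.8 [202.40609497 279.35016081]
-0.9 [192.6367155  279.42292623]
-1.0 [182.82202122 278.61765096]
[[1,0.2,-2.1,0.4,0.1]]
end [0.5659 0.1819 0.1355 0.7106]
[[1,0.0,-1.0,0.3,8.0],[1,0.0,-0.8,0.2,8.0],[1,0.0,-0.8,0.3,8.0],[1,0.0,-0.8,0.3,8.0],[1,0.0,-0.8,0.3,8.0],[1,0.0,-0.8,0.3,8.0],[1,0.0,-0.8,0.3,8.0],[1,0.0,-0.8,0.2,8.0],[1,0.0,-0.8,0.3,8.0],[1,0.0,-0.7,0.3,8.0],[1,0.0,-0.8,0.3,8.0],[1,0.0,-0.8,0.3,8.0],[1,0.0,-0.8,0.2,8.0],[1,0.0,-0.8,0.3,8.0],[1,0.0,-0.8,0.3,8.0],[1,0.0,-0.8,0.3,8.0],[1,0.0,-0.8,0.3,8.0],[1,0.0,-0.8,0.2,8.0]]
end [ 0.4511  0.1961  0.1355 -1.8027]
```

View pics/w3.png

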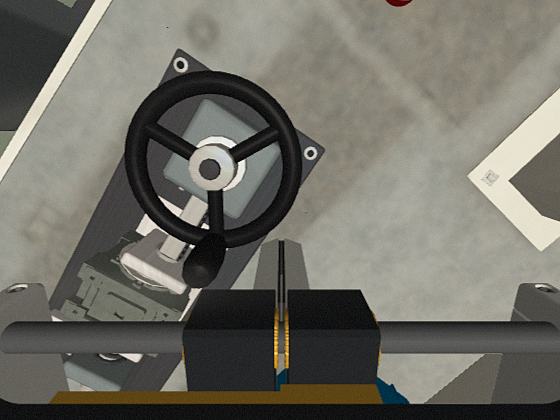

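The handle is at about (203,266) with the hub at (211,168). That puts it at about -0.8 rad, with the finger square behind it. Pushing now.

Call:
carry_out --pt "1 0.2 -2.1 0.4 0" --pt "1 0 -1.0 0.3 8" --pt "1 0 -0.8 0.2 8" --pt "1 0 -0.8 0.3 8" --pt "1 0 -0.8 0.3 8" --pt "1 0 -0.8 0.3 8"

```text
time: 7.35
tool_pos: [0.5356, 0.1519, 0.1346]
ee_rot: [1.782, 1.567, 0.22]
wrist_force: [3.5, 1.3, -2.8]
width: 0.0004
```

Call:
carry_out --pt "1 0 -0.8 0.3 8" --pt "1 0 -0.8 0.3 8" --pt "1 0 -0.8 0.2 8" --pt "1 0 -0.8 0.3 8"

```text
time: 7.75
tool_pos: [0.5025, 0.1463, 0.1346]
ee_rot: [1.686, 1.567, -0.436]
wrist_force: [4.4, -0.2, -1.7]
width: 0.0005
```

```bash
cat >> plan.py <<'E'
def st(off=.025):
    o=robot.get_obs();p=now();F=o['wrist_force'];a=p[3];y=np.array([np.cos(a),np.sin(a)]);z=np.array([np.sin(a),-np.cos(a)])
    d=np.array(p[:2])-W;r=np.hypot(*d)
    print('t',o['time'],'pose',np.round(p,4),'j6',o['joint_positions'][5].round(3),'Fy',F[:2]@y,'Fz',F[:2]@z,'r',r,'ang',np.arctan2(d[1],d[0]))
E
python3 -c "
from plan import *
st()"
```

```text
t 7.75 pose [ 0.5025  0.1463  0.1346 -0.5511] j6 0.728 Fy 3.8873634615947874 Fz -2.155902883558184 r 0.060592895187548006 ang -1.6898848404002371
```

Call:
carry_out --pt "1 0 -0.8 0.3 8" --pt "1 0 -0.8 0.3 8" --pt "1 0 -0.8 0.3 8" --pt "1 0 -0.8 0.2 8" --pt "1 0 -0.8 0.3 8" --pt "1 0 -0.8 0.3 8"

```text
time: 8.35
tool_pos: [0.4598, 0.1714, 0.1347]
ee_rot: [1.836, 1.566, -1.124]
wrist_force: [2.9, -4.8, -1.1]
width: 0.0003
```

```bash
python3 -c "
from plan import *
st()"
```

```text
t 8.35 pose [ 0.4598  0.1714  0.1347 -1.3894] j6 1.634 Fy 5.300109194587595 Fz -2.023652526437353 r 0.0610033382823849 ang -2.529216335915686
```

Call:
carry_out --pt "1 0 -0.4 0.1 4" --pt "1 0 -0.4 0.1 4" --pt "1 0 -0.4 0.2 4" --pt "1 0 -0.4 0.1 4"

```text
time: 8.75
tool_pos: [0.452, 0.1867, 0.1346]
ee_rot: [1.286, 1.565, -1.95]
wrist_force: [-3.9, -5.6, 2.3]
width: 0.0004
```

```bash
python3 -c "
from plan import *
st()
snap('top','t2');snap('side','s2')
a=load('t2')['image'][:,:,::-1];b=load('t1')['image'][:,:,::-1]
c=lambda i:cv2.resize(i[185:245,260:375],None,fx=6,fy=6,interpolation=cv2.INTER_CUBIC)[:290]
cv2.imwrite('pics/cmp.png',np.vstack([c(b),c(a)]))
"
```

```text
t 8.75 pose [ 0.452   0.1867  0.1346 -1.6653] j6 1.944 Fy 5.9348148895470425 Fz 3.368984471002129 r 0.06101072394277542 ang -2.8110955238324475
```

View pics/cmp.png

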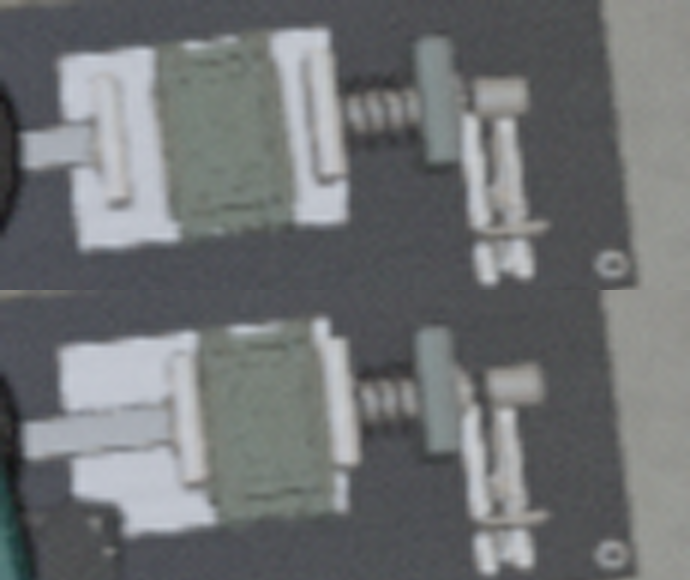

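The clamp line has moved. The rod end in the lower panel (513 against 498 px) is about 7 mm further out, so the wheel reads about 5.4 rad. I'll continue gently.

```bash
python3 - <<'E'
from plan import *
st()
def f2(th,az,off=.025):
    e=np.array([np.cos(th),np.sin(th)]);y=np.array([np.cos(az),np.sin(az)]);return (*(W+.055*e+off*y),.135,az)
th0=now()[3]-np.pi/2;a0=now()[3]
rows([f2(th0-np.radians(4)*i,a0-np.radians(2.5)*i) for i in range(1,13)],f2(th0,a0))
E
```

```text
t 8.85 pose [ 0.4519  0.1873  0.1346 -1.6629] j6 1.942 Fy 4.256296187971035 Fz 2.207585199328712 r 0.06089751679244912 ang -2.821619697842204
[[1,-0.0,-0.4,0.1,2.5],[1,-0.0,-0.4,0.1,2.5],[1,-0.0,-0.4,0.1,2.5],[1,-0.0,-0.3,0.0,2.5],[1,-0.0,-0.4,0.1,2.5],[1,-0.0,-0.4,0.0,2.5],[1,-0.0,-0.4,0.1,2.5],[1,-0.0,-0.4,-0.0,2.5],[1,-0.0,-0.3,-0.0,2.5],[1,-0.0,-0.4,0.0,2.5],[1,-0.0,-0.4,0.0,2.5],[1,-0.0,-0.3,-0.0,2.5]]
end [ 0.462   0.2298  0.135  -2.1865]
```

Call:
carry_out --pt "1 0 -0.4 0.1 2.5" --pt "1 0 -0.4 0.1 2.5" --pt "1 0 -0.4 0.1 2.5" --pt "1 0 -0.3 0 2.5" --pt "1 0 -0.4 0.1 2.5" --pt "1 0 -0.4 0 2.5"

```text
time: 9.45
tool_pos: [0.4512, 0.2103, 0.1344]
ee_rot: [1.012, 1.564, -2.485]
wrist_force: [-5.8, -4.1, 3.3]
width: 0.0008
```

```bash
python3 -c "
from plan import *
st()
snap('top','t3');print(robot.get_obs()['wrist_force'])"
```

```text
t 9.45 pose [ 0.4512  0.2103  0.1344 -1.9254] j6 2.249 Fy 5.82993479815818 Fz 4.044970626794768 r 0.05861816604965022 ang 3.0763485072519083
[-5.9887301  -3.47109254  2.69715924]
```

Call:
carry_out --pt "1 0 -0.2 0 1.2" --pt "1 0 -0.2 0 1.2" --pt "1 0 -0.2 0 1.2"

```text
time: 9.8
tool_pos: [0.4532, 0.2161, 0.1342]
ee_rot: [0.98, 1.564, -2.578]
wrist_force: [-5.7, -4.5, 3.3]
width: 0.0005
```

Call:
carry_out --pt "1 0 -0.2 0 1.2" --pt "1 0 0 0 0"

```text
time: 10.0
tool_pos: [0.4542, 0.2182, 0.1342]
ee_rot: [0.942, 1.564, -2.637]
wrist_force: [-5.5, -3.7, 1.5]
width: 0.0002
```

```bash
cat >> plan.py <<'E'
def tang(off=.025):
    o=robot.get_obs();p=now();y=np.array([np.cos(p[3]),np.sin(p[3])]);H=np.array(p[:2])-off*y-W;e=H/np.hypot(*H);t=np.array([e[1],-e[0]])
    print('t',o['time'],'theta',np.arctan2(e[1],e[0]),'rH',np.hypot(*H),'Ftan',-o['wrist_force'][:2]@t,'Frad',o['wrist_force'][:2]@e,'j6',o['joint_positions'][5],np.round(p,4))
E
python3 -c "
from plan import *
tang()"
```

```text
t 10.0 theta 2.488739054814463 rH 0.056604769812069085 Ftan 6.311042534445176 Frad 2.1127697546584647 j6 2.343418216913618 [ 0.4542  0.2182  0.1342 -2.0073]
```

Call:
carry_out --pt "1 0 -0.2 0 1.2" --pt "1 0 -0.2 0 1.2" --pt "1 0 0 0 0"

```text
time: 10.3
tool_pos: [0.4558, 0.2219, 0.1342]
ee_rot: [0.934, 1.564, -2.685]
wrist_force: [-5.6, -3.3, 1.8]
width: 0.0003
```

```bash
python3 -c "
from plan import *
tang()"
```

```text
t 10.3 theta 2.4161141698170785 rH 0.05670009833934336 Ftan 6.214060011519888 Frad 1.9898404156179124 j6 2.390876694536278 [ 0.4558  0.2219  0.1342 -2.0491]
```

Call:
carry_out --pt "1 0 -0.2 0 1.2" --pt "1 0 0 0 0"

```text
time: 10.5
tool_pos: [0.4566, 0.2237, 0.1341]
ee_rot: [0.946, 1.564, -2.695]
wrist_force: [-6.0, -3.6, 2.2]
width: 0.0004
```

```bash
python3 -c "
from plan import *
tang()"
```

```text
t 10.5 theta 2.380232199101081 rH 0.05675335812338101 Ftan 6.7701260562363474 Frad 1.8817570736547322 j6 2.4145042977207627 [ 0.4566  0.2237  0.1341 -2.07  ]
```

Call:
carry_out --pt "1 0 -0.2 0 1" --pt "1 0 0 0 0"

```text
time: 10.7
tool_pos: [0.4576, 0.2255, 0.1341]
ee_rot: [0.957, 1.564, -2.701]
wrist_force: [-6.6, -2.9, 2.1]
width: 0.0004
```

```bash
python3 -c "
from plan import *
tang()"
```

```text
t 10.7 theta 2.3445145210285747 rH 0.056925027208657976 Ftan 6.696426522407262 Frad 2.533418154002821 j6 2.434505775000093 [ 0.4576  0.2255  0.1341 -2.0874]
```

Call:
carry_out --pt "1 0 -0.2 0 0" --pt "1 0 0 0 0"

```text
time: 10.9
tool_pos: [0.4585, 0.2269, 0.1341]
ee_rot: [1.027, 1.564, -2.631]
wrist_force: [-6.3, -2.9, 2.2]
width: 0.0003
```

```bash
python3 -c "
from plan import *
tang()
a=snap('top','t4')['image'][:,:,::-1];b=load('t2')['image'][:,:,::-1]
c=lambda i:cv2.resize(i[185:245,260:375],None,fx=6,fy=6,interpolation=cv2.INTER_CUBIC)[:290]
cv2.imwrite('pics/cmp2.png',np.vstack([c(b),c(a)]))"
```

```text
t 10.9 theta 2.3156027492565068 rH 0.05731048535898726 Ftan 6.547770744850932 Frad 2.1512133040156303 j6 2.4367666267840766 [ 0.4585  0.2269  0.1341 -2.0873]
```

View pics/cmp2.png

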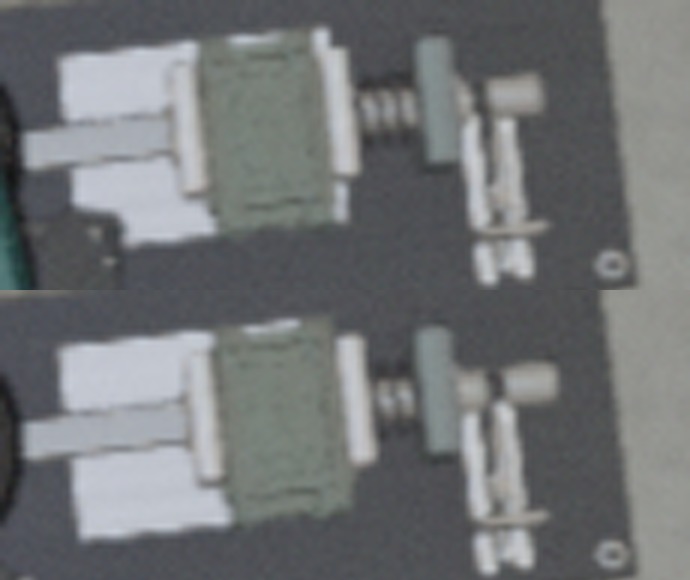

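The rod end is now at about 530 px (start 498) and the groove, near (495,385), is lined up with the clip track. The stop should be close, so I'll use 1–2 mm steps.

Call:
carry_out --pt "1 0 -0.1 0 0" --pt "1 0 -0.1 0 0" --pt "1 0 0 0 0"

```text
time: 11.25
tool_pos: [0.4587, 0.2272, 0.1341]
ee_rot: [1.188, 1.56, -2.471]
wrist_force: [-9.0, -6.6, 5.0]
width: 0.0005
```

```bash
python3 -c "
from plan import *
tang()"
```

```text
t 11.25 theta 2.30917302773123 rH 0.0573966044846632 Ftan 11.148139846654615 Frad 1.1939491751974867 j6 2.439296208764066 [ 0.4587  0.2272  0.1341 -2.0878]
```

Call:
carry_out --pt "1 0 -0.2 0 0" --pt "1 0 0 0 0"

```text
time: 11.45
tool_pos: [0.459, 0.2278, 0.1341]
ee_rot: [1.267, 1.557, -2.392]
wrist_force: [-9.8, -10.5, 6.0]
width: 0.0005
```

```bash
python3 -c "
from plan import *
tang()"
```

```text
t 11.45 theta 2.2986549267969325 rH 0.057567862097326714 Ftan 14.243407995113962 Frad -1.3278351182178134 j6 2.441832724777786 [ 0.459   0.2278  0.1341 -2.0882]
```

The stop is firm: the tangential force went 6.5, then 11, then 14 N with no further travel, which is under 18 N. I'll back off and lift.

Call:
carry_out --pt "1 0 1.5 0 0" --pt "1 0 2 0 0" --pt "1 -4 0.5 0 0" --pt "1 -4 0 0 0" --pt "1 -3 0 0 0" --pt "1 0 0 0 0"

```text
time: 12.05
tool_pos: [0.4458, 0.1976, 0.2506]
ee_rot: [-2.314, 1.559, 0.31]
wrist_force: [0.8, -0.0, 0.2]
width: 0.0004
```

```bash
python3 - <<'E'
from plan import *
st()
rows([(.425,-.088,.25,.129)])
E
```

```text
t 12.05 pose [ 0.4458  0.1976  0.2506 -2.088 ] j6 2.389 Fy -0.37369768627864697 Fz -0.7292276049476006 r 0.06454842951795864 ang -3.002598874853312
[[1,0.0,1.7,-0.8,-8.5],[1,0.0,1.9,-0.6,-8.4],[1,0.0,1.8,-0.3,-8.5],[1,0.0,1.9,0.0,-8.5],[1,0.0,1.9,0.3,-8.4],[1,0.0,1.8,0.6,-8.5],[1,0.0,1.8,0.8,-8.5],[1,0.0,1.6,1.1,-8.4],[1,0.0,1.4,1.2,-8.5],[1,0.0,1.2,1.5,-8.5],[1,0.0,1.0,1.6,-8.5],[1,0.0,0.7,1.8,-8.4],[1,0.1,0.4,1.9,-8.5],[1,-0.0,0.2,1.9,-8.5],[1,-0.0,-0.1,1.9,-8.4]]
end [ 0.4248 -0.0883  0.2496  0.1286]
```

Call:
carry_out --pt "1 0 1.7 -0.8 -8.5" --pt "1 0 1.9 -0.6 -8.4" --pt "1 0 1.8 -0.3 -8.5" --pt "1 0 1.9 0 -8.5" --pt "1 0 1.9 0.3 -8.4" --pt "1 0 1.8 0.6 -8.5" --pt "1 0 1.8 0.8 -8.5" --pt "1 0 1.6 1.1 -8.4" --pt "1 0 1.4 1.2 -8.5" --pt "1 0 1.2 1.5 -8.5" --pt "1 0 1 1.6 -8.5" --pt "1 0 0.7 1.8 -8.4" --pt "1 0.1 0.4 1.9 -8.5" --pt "1 0 0.2 1.9 -8.5" --pt "1 0 -0.1 1.9 -8.4" --pt "1 0 0 0 0" --pt "1 0 0 0 0"

```text
time: 13.75
tool_pos: [0.422, -0.0885, 0.2427]
ee_rot: [-2.698, 1.57, 2.139]
wrist_force: [0.3, -0.6, 0.8]
width: 0.0006
```

```bash
python3 - <<'E'
from plan import *
st();snap('wrist','w5')
E
```

```text
t 13.75 pose [ 0.422  -0.0885  0.2427  0.1244] j6 -0.463 Fy 0.18679770198194146 Fz 0.581170335686217 r 0.3077496557422002 ang -1.8596544169767815
```

View pics/w5.png

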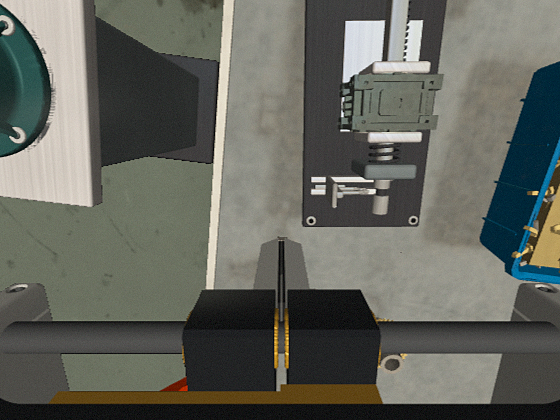

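The wrist view shows the tab edge-on at about (334, 178–207), with the prongs pointing toward the rod at (382,195).

```bash
python3 - <<'E'
from plan import *
s=load('w5')
print(atz(s,335,178,.085),atz(s,335,192,.085),atz(s,335,207,.085))
x=np.array([np.cos(.129),np.sin(.129)]);T=np.array([.485,-.081])
S=T-.048*x
p=rows([(*S,.15,.129),(*S,.055,.129)])
E
```

```text
[ 0.4798888  -0.05860878  0.085     ] [ 0.48271676 -0.07469661  0.085     ] [ 0.48582918 -0.09240272  0.085     ]
[[1,3.1,0.5,0.0,-0.1],[1,3.1,0.5,0.1,-0.0],[1,3.1,0.5,-0.0,-0.1],[1,3.2,0.0,-0.0,0.0],[1,3.1,0.0,-0.0,0.0],[1,3.2,0.0,-0.0,0.0]]
end [ 0.4372 -0.0873  0.055   0.1292]
```

Call:
carry_out --pt "1 3.1 0.5 -0.1 0" --pt "1 3.1 0.5 -0.1 0" --pt "1 3.1 0.5 -0.1 0" --pt "1 3.2 0 0 0" --pt "1 3.1 0 0 0" --pt "1 3.2 0 0 0" --pt "1 0 0 0 0"

```text
time: 14.5
tool_pos: [0.4331, -0.0816, 0.0508]
ee_rot: [-2.04, 1.56, 2.8]
wrist_force: [-1.6, 1.0, 0.1]
width: 0.0002
```

Call:
carry_out --pt "1 0 0.7 0 0" --pt "1 0 0.7 0 0" --pt "1 0 0.7 0 0" --pt "1 0 0.5 0 0" --pt "1 0 0.5 0 0" --pt "1 0 0 0 0"

```text
time: 15.1
tool_pos: [0.4685, -0.0799, 0.0559]
ee_rot: [1.099, 1.57, -0.344]
wrist_force: [-1.1, 0.4, -0.4]
width: 0.0006
```

```bash
python3 - <<'E'
from plan import *
st();print(robot.get_obs()['wrist_force'])
E
```

```text
t 15.1 pose [ 0.4685 -0.0799  0.0559  0.128 ] j6 -0.416 Fy -1.0594750603354404 Fz -0.5602500742289506 r 0.28937974919392756 ang -1.7135462765630218
[-1.12232431  0.42042323 -0.4091118 ]
```

Call:
carry_out --pt "1 0 0.4 0 0" --pt "1 0 0.4 0 0" --pt "1 0 0 0 0"

```text
time: 15.4
tool_pos: [0.476, -0.0788, 0.0554]
ee_rot: [1.691, 1.57, 0.248]
wrist_force: [-0.5, 0.3, -0.6]
width: 0.0004
```

Call:
carry_out --pt "1 0 0.4 0 0" --pt "1 0 0.4 0 0" --pt "1 0 0 0 0"

```text
time: 15.7
tool_pos: [0.4841, -0.0778, 0.0554]
ee_rot: [1.474, 1.57, 0.031]
wrist_force: [-0.4, -0.2, -0.1]
width: 0.0004
```

Call:
carry_out --pt "1 0 0.3 0 0" --pt "1 0 0.2 0 0" --pt "1 0 0 0 0"

```text
time: 16.0
tool_pos: [0.4862, -0.0775, 0.0554]
ee_rot: [-1.592, 1.565, -3.034]
wrist_force: [-8.0, 0.0, 6.2]
width: 0.0005
```

Call:
carry_out --pt "1 0 0.3 0 0" --pt "1 0 0 0 0"

```text
time: 16.2
tool_pos: [0.4869, -0.0774, 0.0554]
ee_rot: [-1.594, 1.559, -3.037]
wrist_force: [-13.4, -0.9, 9.3]
width: 0.0004
```

Call:
carry_out --pt "1 0 0.3 0 0" --pt "1 0 0 0 0"

```text
time: 16.4
tool_pos: [0.4897, -0.077, 0.0554]
ee_rot: [-1.604, 1.559, -3.047]
wrist_force: [-11.9, -0.9, 8.0]
width: 0.0003
```

Call:
carry_out --pt "1 0 0.3 0 0" --pt "1 0 0 0 0"

```text
time: 16.6
tool_pos: [0.4975, -0.0761, 0.0555]
ee_rot: [1.251, 1.571, -0.192]
wrist_force: [-1.3, -0.9, 0.3]
width: 0.0004
```

Call:
carry_out --pt "1 0 0.3 0 0" --pt "1 0 0 0 0"

```text
time: 16.8
tool_pos: [0.4976, -0.0761, 0.0555]
ee_rot: [-1.571, 1.564, -3.014]
wrist_force: [-10.7, -0.9, 7.8]
width: 0.0005
```

Call:
carry_out --pt "1 0 0.2 0 0" --pt "1 0 0 0 0"

```text
time: 17.0
tool_pos: [0.4976, -0.0761, 0.0556]
ee_rot: [-1.58, 1.559, -3.023]
wrist_force: [-15.8, -1.8, 10.1]
width: 0.0004
```

The clip snapped through and is hard against its end stop: 16 N, no movement. I'll retreat and check.

Call:
carry_out --pt "1 0 -2 0 0" --pt "1 0 -3 0 0" --pt "1 -4.5 0 0 0" --pt "1 -4.5 0 0 0" --pt "1 -4.5 0 0 0" --pt "1 -4.5 -4 0 0" --pt "1 0 -4 0 0" --pt "1 0 0 0 0" --pt "1 0 0 0 0"

```text
time: 17.9
tool_pos: [0.3807, -0.0912, 0.2282]
ee_rot: [1.255, 1.568, -0.188]
wrist_force: [0.2, 0.6, 0.1]
width: 0.0004
```

```bash
python3 - <<'E'
from plan import *
st()
a=snap('top','t6')['image'][:,:,::-1];b=snap('wrist','w6')['image'][:,:,::-1]
f=a[155:285,95:465]
cv2.imwrite('pics/fin.png',np.vstack([cv2.resize(f,(740,260)),cv2.resize(a[180:250,210:375],(740,314),interpolation=cv2.INTER_CUBIC)]))
E
```

```text
t 17.9 pose [ 0.3807 -0.0912  0.2282  0.1272] j6 -0.508 Fy 0.2680901781830309 Fz -0.595979243606901 r 0.3244470025928872 ang -1.9798075025505253
```

View pics/fin.png

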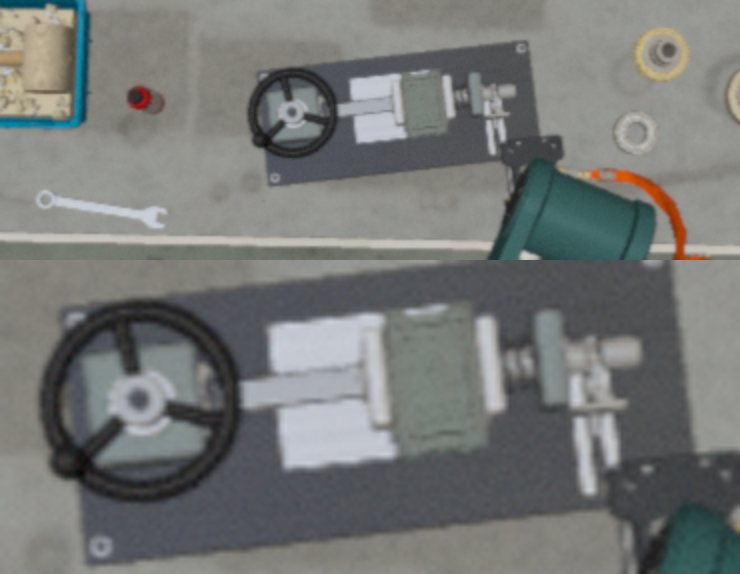

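The clip tab has moved up to the rod, from about 23 mm out to just beside it. The housing is still clamped, and the bottle, spanner, bearing and worm wheel are where they were. Handing in.

```bash
python3 -c "
from bench import robot
print(robot.close_job())"
```

```text
the job is handed in; nothing more can be done
None
```

The housing is clamped, the clip is on, and I handed the job in at about 18 s of the 67 s allowed; the hand-in reported no verdict.

- **Wheel:** I pushed the handle round clockwise by about 4.35 rad. It came up firm: the push along the handle's path rose from about 6.5 N to 11 and then 14 N with almost no further movement, below the 18 N limit.
- **Early mishap:** soon after I started pushing, the finger met the handle at a bad angle and the wrist read about 21 N. Almost all of it was radial, and the wheel was still slack. I backed off, squared the finger to the handle and carried on.
- **Clip:** I pushed the tab along +x. The prongs resisted at about 13 N and then snapped past. The clip stopped dead against a push of about 16 N along its travel, with an upward wrist force of about 10 N as well.
- **Last checks:** the final top view shows the housing clamped, the wheel where I left it, and the clip tab up at the rod. The bottle, spanner, bearing and worm wheel look unmoved. The arm was clear and the wrist force was about zero.
- **Not measured directly:** I had no direct reading of the anvil or clip travel. Both come from the forces, the finger positions and the pictures; the early picture estimate of the rod's travel was about 15 mm, a little above the 14 mm limit and within reading error.

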